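Set the vial rack's pointer to the tall vial

TASK

The tall vial is the next one to be used: with your fingertips, push the black pointer slider along the rail of the vial rack until it clicks into the notch beside the tall vial, and leave it seated there. Push it only, do not pinch it between the fingers, and leave the vials and everything else on the counter where they stand.

Things in the scene. Friction and masses are not known exactly. Their poses are not given: they have to be found in the camera images.
- rack: vial rack, fixed to the table: grey base plate 130 mm (its x) by 268 mm (its y), 8 mm thick; origin at the centre of the plate's underside, on the table. A white block with a row of wells stands at x = -35 mm, an aluminium rail at x = +35 mm, both along y.
- wells (a point): centre of the top of the white well block, 50 mm (rack x) by 200 mm (y), 33 mm above the table, at rack x = -35, y = 25 mm. Four square wells 26 mm wide, 20 mm deep, at rack y = -42.5, 2.5, 47.5 and 92.5 mm; their floors are 13 mm above the table.
- rail (a point): middle of the rail's top, 20 mm above the table, at rack x = 35, y = 0. The rail is 26 mm wide and runs along rack y between end plates (at y = +-131 mm, 6 mm thick, 30 mm high). Beside each well two low cross ridges on it, 8 mm before and 8 mm after the well's centre, form a notch.
- pointer (a joint): travel of the black pointer slider, m: 0 at the start end, growing towards rack +y, stop at 0.205; its rack y = value - 0.0925. Notches at 0.050, 0.095, 0.140, 0.185. Starts at 0 to 0.025. Slides with about 1 N; at a notch the push rises to about 6 N over a ridge, then the slider drops in by itself and the push falls away. About 8 N moves it out, either way. It stays where left.
- tab (a point): the slider's upright black tab: 26 mm (rack x) by 16 mm (rack y) by 30 mm high, standing on a foot 40 mm (x) by 26 mm (y) whose top is 32 mm above the table; the tab's top is 62 mm above the table. The point is the tab's centre, 47 mm above the table; axes as the rack's. A steel needle on the foot points to the wells.
- tab_start: the half-shell of the tab with its -y (start side) face, pushed to move the slider towards +y; origin at the tab's middle line on the rail's top, 20 mm above the table. Pressing this half and the other at once counts as pinching (2 N on each).
- tab_end: the other half-shell, with the tab's +y face, pushed to move the slider back; origin as tab_start.
- tall_vial_mid (a point): the one tall vial, glass with a metal cap, 24 mm diameter, 84 mm high, standing in one of the four wells; the point is its centre, 42 mm above its foot (55 mm above the table).
- vial_a_mid (a point): short vial, glass, 24 mm diameter, 50 mm high, standing in one of the other three wells; the point is its centre, 25 mm above its foot. Leave it standing.
- vial_b_mid (a point): short vial, glass, 24 mm diameter, 50 mm high, standing in one of the other three wells; the point is its centre, 25 mm above its foot. Leave it standing.
- vial_c_mid (a point): short vial, glass, 24 mm diameter, 50 mm high, standing in one of the other three wells; the point is its centre, 25 mm above its foot. Leave it standing.
- spray: white bottle, 60 mm diameter, 150 mm high, bystander; origin at its underside
- cotton_cup: clear cup, 70 mm diameter, 75 mm high, bystander behind the rack's wells; origin at its underside
- tape: roll of tape lying flat, 60 mm diameter, 20 mm high, bystander near the rail side of the rack; origin at its underside
- marker: grey marker pen lying down, 142 mm long, 12 mm thick, bystander near the rail side of the rack; origin under its middle
- ice_pack: flat blue ice pack, 90 by 140 by 25 mm, bystander; origin at its underside
- kidney_tray: steel tray, 130 by 200 by 30 mm, bystander; origin at its underside
- gel: clear jar, 56 mm diameter, 110 mm high, bystander; origin at its underside
Mind the look-alikes: they are no part of the job. What is shaped like the part that bears tall_vial_mid but yellow is not meant.

How it is judged:
By the outcome, as a careful person would: the job done as asked, in the order asked, and still so for the second after the job is handed in, with the robot touching nothing.
It also fails if it takes over 48 s, if anything falls off the work surface, if the arm or the gripper's body presses on something with over 40 N, if the wrist force passes 120 N, or if a joint passes its speed limit or range.

ROBOT

A 7-joint arm with a two-finger parallel gripper is mounted at the origin on the work surface. World frame = base frame: x ahead of the robot, y to its left, z up, the work surface at z = 0. Lengths are in m, angles in degrees, forces in N, time in s.
With the tool pointing down it reaches from about 0.425 to 0.8 m from the base axis. Payload 8.3 kg.
Tool frame: the origin (TCP) lies on the centre line of the jaws, within the pads' length; the fingertips stand 25 mm ahead of it and the grasp point (between the pads) lies 6 mm ahead of it; z points along the fingers, x is the direction in which the jaws open and shut, and the axes are right-handed (so a half turn about z gives the same grasp; the last joint's range is limited). The gripper opens to 85 mm and grips with 20 to 120 N. Pads are 22 mm wide; open, the fingers measure 114 mm over their backs; the gripper's body (76 mm by 85 mm) begins 54 mm behind the grasp point. The pads swing forward as they close: fully open they stand 13 mm farther back than shut.
Start: joints at [65.495, 21.967, 0.94, 78.501, -0.361, 79.538, -2.664], TCP at [0.223, -0.584, 0.256] pointing down, gripper open.
Joint ranges: [-169.22, 169.22], [-14.56, 117.87], [-87.37, 89.26], [10.42, 133.3], [-82.24, 262.24], [0.94, 117.77], [-172.7, 172.7]. Speed limits (degrees/s): [136.94, 136.94, 172.46, 172.46, 180, 180, 180].

INTERFACE

Orientations are given as a 3x3 rotation matrix whose columns are the frame's x, y, z axes.
In Python, from station import ctrl, viewer, workorder, spotter gives the robot as it stands. The module is installed in compiled form; this text tells all that it offers.
- The arm moves only by the shell command python3 -m inch 'ROWS' [FORCE]. ROWS is JSON, a list of rows, each an object of numbers: "tx", "ty", "tz": the shift along the tool's x, y, z in m; "ax", "ay", "az": the turn, a rotation vector about the tool's x, y, z in rad; "jaw": the closure in counts, from 0 (fully open) to 255 (shut). A call has 1 to 5 rows; each row is the pose to reach, as a shift and turn from the pose commanded when the call began, along the tool's axes at that moment; what a row does not reach only later rows make up. A row lasts 1/12 s, in which the tool goes at most 41.7 mm and 7.16 degrees, less where a joint would pass 70% of its speed; a pose out of reach is approached as far as the arm can. A call with a gripper value outside its range is refused whole. The fingers move at their own pace and stop on an object; FORCE is the grip in N (left out, the last holds). Time passes only in rows, so rows that repeat a pose let the fingers close. It gives the time, the measured TCP pose, the force and the opening at its end, in the units of the state.
- ctrl.get_obs(): the state, without advancing time (a new reading comes with each control period).
- viewer.grab_frame(name): name is "scene" or "top" or "wrist"; returns the picture (384x512x3 uint8, blue, green, red); there is no depth.
- viewer.get_calibration(name): a dict with "fx", "fy", "cx", "cy" (pixels), "dist_coeffs" ([k1, k2, p1, p2, k3] as OpenCV has them; the pictures are not rectified), "world_from_camera" (4x4, takes a point from camera to world coordinates). Camera axes: x right, y down, z forward; pixel columns grow to the right and rows downward; lengths in m; the calibration is good to about 2 mm. A picture is of the moment at which its call begins: read the wrist's pose just before it. get_calibration takes no time and is no camera call; for the wrist camera it gives the pose at the moment of the call.
- workorder.sign_off(): hands the job in, once; it reports no verdict.
Trained networks look in the newest picture that a camera, given by its name, has taken for a name from the list of things; names that differ only in an ending like _2 or _b are one class to them, and where a whole thing is asked for, a point or a joint stands for the part that bears it (a point fixed in the world has none). Each returns a list of dicts, best first, with "conf" (0 to 1); they miss things now and then, are a little off and sometimes report something else, mostly with a low value. They report only what shows in the picture. A call takes as long as a camera call. They do not tell look-alikes from the thing itself.
- spotter.silhouettes(camera, label): "pixels" (384x512 bool, what is visible of it) and "point" ([row, column] in pixels, amid what is visible of it).
- spotter.place_of(camera, label): "point" ([row, column] in pixels: a listed point, or the origin of a listed thing).
The state is a dict: "time_s": time; "q": joint angles; "joint_velocities": joint speeds; "joint_efforts": joint torques, N m; "position": TCP position; "tcp_rot": TCP orientation; "wrist_force": force on the tool from outside, world axes, zero at the start; "ft_torque": the same for the moment, N m; "grip_width": finger opening in m.
Only numpy, scipy, OpenCV 4.12 (cv2) and the standard library are available. Lean on these libraries where they do the work, as an engineer would, in place of code of your own. Each camera call takes 0.05 s, during which the arm holds its last target.

## Working session

There is one attempt and no reset: what is moved stays moved. The work goes in short steps, Python scripts to look and compute and a shell command to move; the robot and the scene stay as the last step left them, time stands still between calls to the robot, and variables do not carry over. Pictures are saved under pics/ and viewed, and the job is handed in when it is done.

```bash
mkdir -p pics; cat > h.py <<'E'
from station import ctrl, viewer, workorder, spotter
import numpy as np, cv2
def cal(n):
    c=viewer.get_calibration(n); K=np.array([[c['fx'],0,c['cx']],[0,c['fy'],c['cy']],[0,0,1]]); return K,np.array(c['dist_coeffs'],float),np.array(c['world_from_camera'])
def ray(n,rc,z,C=None):
    K,d,T=C or cal(n)
    u=cv2.undistortPoints(np.array([[[rc[1],rc[0]]]],float),K,d)[0,0]
    v=T[:3,:3]@np.array([u[0],u[1],1]); o=T[:3,3]
    return o+v*(z-o[2])/v[2]
def proj(n,P,C=None):
    K,d,T=C or cal(n); W=np.linalg.inv(T)
    r,_=cv2.Rodrigues(W[:3,:3]); p,_=cv2.projectPoints(np.array(P,float).reshape(-1,1,3),r,W[:3,3],K,d); return p[:,0,::-1]
E
python3 - <<'E'
from h import *
o=ctrl.get_obs(); print({k:np.round(v,3).tolist() for k,v in o.items()})
for n in ('scene','top'):
    im=viewer.grab_frame(n); cv2.imwrite(f'pics/{n}0.png',im)
    print(n,np.round(cal(n)[2],2).tolist())
    for l,z in (('rack',0),('wells',.033),('rail',.02),('tab',.047),('tall_vial_mid',.055),('vial_a_mid',.038)):
        for r in spotter.place_of(n,l)[:5]:
            print(n,l,round(r['conf'],2),np.round(r['point']),np.round(ray(n,r['point'],z),3))
print(ctrl.get_obs()['time_s'])
E
```

```text
{'time_s': 0.0, 'q': [65.495, 22.015, 0.937, 78.562, -0.362, 79.539, -2.664], 'joint_velocities': [0.046, -0.009, 0.006, -0.056, -0.045, 0.076, 0.045], 'joint_efforts': [0.001, -62.758, 0.845, -37.181, 0.017, 0.014, -0.0], 'position': [0.223, -0.583, 0.255], 'tcp_rot': [[0.357, -0.934, -0.001], [-0.934, -0.357, 0.002], [-0.002, 0.0, -1.0]], 'wrist_force': [-0.496, 0.429, -0.155], 'ft_torque': [-0.029, -0.037, 0.001], 'grip_width': 0.085}
scene [[0.56, 0.47, -0.69, 1.26], [0.83, -0.33, 0.45, -0.46], [-0.02, -0.82, -0.57, 0.69], [0.0, 0.0, 0.0, 1.0]]
scene wells 0.73 [184. 268.] [0.481 0.094 0.033]
scene rail 0.75 [202. 263.] [0.528 0.046 0.02 ]
scene tab 0.74 [198. 232.] [ 0.498 -0.03   0.047]
scene tall_vial_mid 0.68 [151. 248.] [0.334 0.127 0.055]
scene tall_vial_mid 0.61 [186. 160.] [ 0.352 -0.159  0.055]
scene tall_vial_mid 0.59 [178. 244.] [0.45  0.04  0.055]
scene tall_vial_mid 0.17 [179. 269.] [0.492 0.092 0.055]
scene vial_a_mid 0.45 [183. 258.] [0.469 0.072 0.038]
top [[-0.01, -0.98, 0.19, 0.28], [-1.0, 0.01, -0.0, 0.03], [0.0, -0.19, -0.98, 1.24], [0.0, 0.0, 0.0, 1.0]]
top rack 0.56 [199. 225.] [0.484 0.063 0.   ]
top wells 0.97 [201. 208.] [0.474 0.106 0.033]
top wells 0.75 [186. 229.] [0.514 0.051 0.033]
top rail 0.87 [184. 229.] [0.521 0.049 0.02 ]
top tab 0.44 [188. 257.] [ 0.503 -0.022  0.047]
top tall_vial_mid 0.55 [211. 231.] [0.445 0.046 0.055]
top tall_vial_mid 0.48 [264. 191.] [0.314 0.147 0.055]
top tall_vial_mid 0.47 [247. 311.] [ 0.351 -0.154  0.055]
top tall_vial_mid 0.44 [252. 274.] [ 0.341 -0.062  0.055]
top tall_vial_mid 0.38 [168.  87.] [0.563 0.422 0.055]
top vial_a_mid 0.54 [206. 218.] [0.461 0.078 0.038]
0.7
```

```bash
python3 - <<'E'
import cv2
a=cv2.imread('pics/scene0.png');cv2.imwrite('pics/sc.png',cv2.resize(a[110:260,130:330],None,fx=4,fy=4,interpolation=cv2.INTER_CUBIC))
a=cv2.imread('pics/top0.png');cv2.imwrite('pics/tc.png',cv2.resize(a[150:280,150:330],None,fx=4,fy=4,interpolation=cv2.INTER_CUBIC))
E
```

```text
(no output)
```

View pics/sc.png

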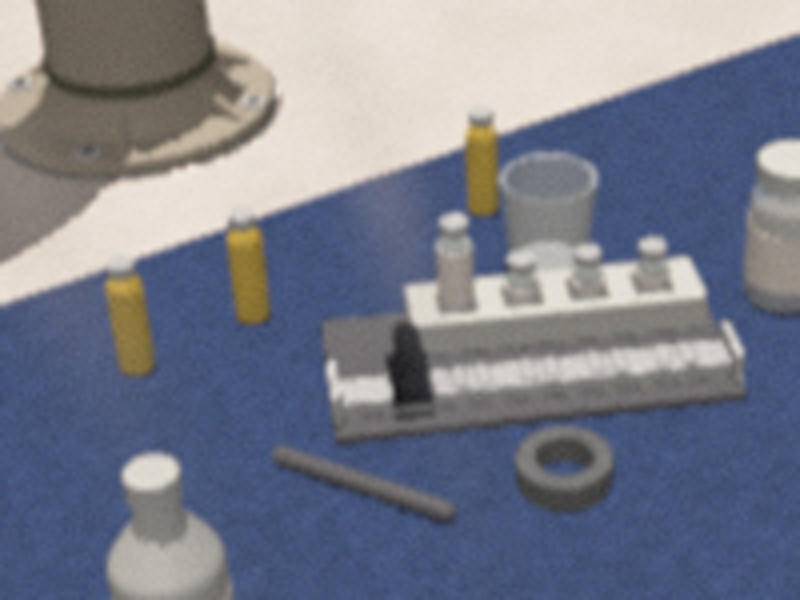

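View pics/tc.png

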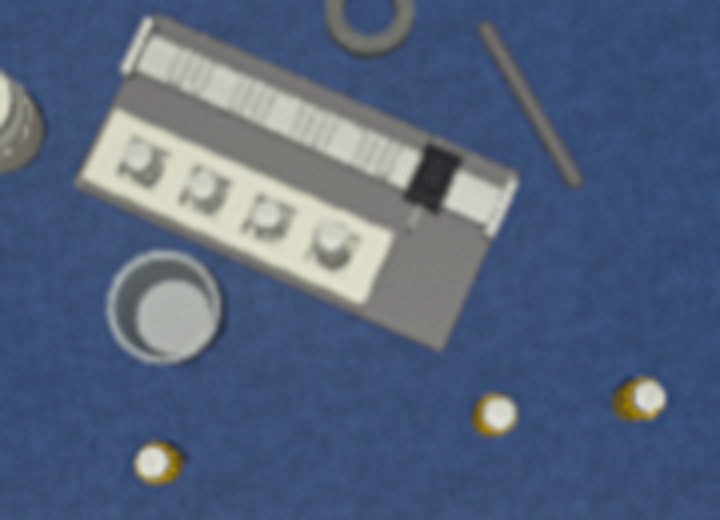

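View pics/scene0.png

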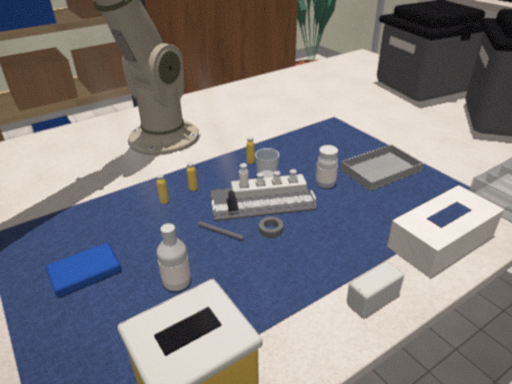

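View pics/top0.png

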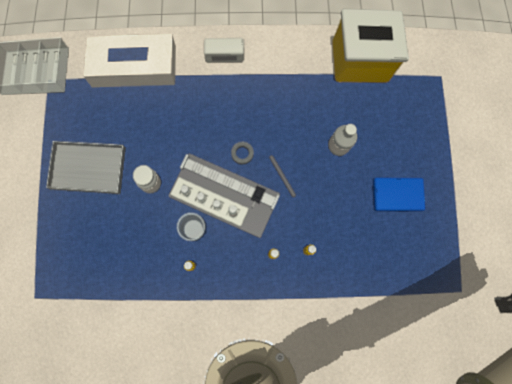

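The tall vial (white cap, clear glass) stands in the well nearest the start end: scene (row 178, col 244), top (211, 231). Possible mix-ups:
- Three yellow tall vials, off the rack: scene (151,250), (178,192) and (188,162).
- Three short vials in the other wells: scene about (180,260), (178,276) and (176,293).

The tall vial is in the well at y = -42.5, so the target notch is 0.050. Next I'll fit the rack pose.

```bash
cat > fit.py <<'E'
from h import *
from scipy.optimize import least_squares
def R(p,P):
    c,s=np.cos(p[2]),np.sin(p[2]); P=np.array(P,float)
    return np.c_[p[0]+c*P[:,0]-s*P[:,1],p[1]+s*P[:,0]+c*P[:,1],P[:,2]]
E
python3 - <<'E'
from fit import *
C=cal('top')
mm=.001
obj=np.array([(-65,-134,8),(-10,125,33),(-10,-75,33),(-60,-75,33),(22,-128,20),(48,128,20)])*mm
px=np.array([(441,349),(113,110),(393,232),(362,304),(487,229),(158,37)])/4+150-.375
f=lambda p:(proj('top',R(p,obj),C)[:,::-1]-px).ravel()
s=least_squares(f,[.49,.06,-.4]); print(s.x,np.degrees(s.x[2]),np.round(s.fun,1))
# with scene
p=s.x; np.save('rack.npy',p)
for n,off,sz in(('top',(150,150),(180,130)),('scene',(130,110),(200,150))):
    im=cv2.imread(f'pics/{n}0.png')[off[1]:off[1]+sz[1],off[0]:off[0]+sz[0]]
    im=cv2.resize(im,None,fx=4,fy=4,interpolation=cv2.INTER_CUBIC)
    def poly(P,c):
        q=(proj(n,R(p,np.array(P)*mm))[:,::-1]-off+.375)*4
        cv2.polylines(im,[q.round().astype(int)],True,c,1)
    poly([(-65,-134,8),(65,-134,8),(65,134,8),(-65,134,8)],(0,255,0))
    poly([(-60,-75,33),(-10,-75,33),(-10,125,33),(-60,125,33)],(0,0,255))
    poly([(22,-128,20),(48,-128,20),(48,128,20),(22,128,20)],(255,255,0))
    for v in(0,25,50):
        y=v-92.5; poly([(22,y-8,62),(48,y-8,62),(48,y+8,62),(22,y+8,62)],(255,v*10,255))
    cv2.imwrite(f'pics/ov_{n}.png',im)
    for l,z in (('tab',.047),):
        for r in spotter.place_of(n,l)[:1]:
            w=ray(n,r['point'],z)[:2]-p[:2];c,si=np.cos(p[2]),np.sin(p[2]); print(n,l,c*w[0]+si*w[1],-si*w[0]+c*w[1])
E
```

```text
[ 0.49554348  0.06477921 -0.4389733 ] -25.15131753657806 [ 0.1  1.   0.6 -0.3  0.4  0.6  0.1  0.2  0.3 -0.7 -1.6 -0.9]
top tab 0.044213590384062376 -0.07554893377185234
scene tab 0.04243809143413905 -0.0842887023104324
```

View pics/ov_top.png

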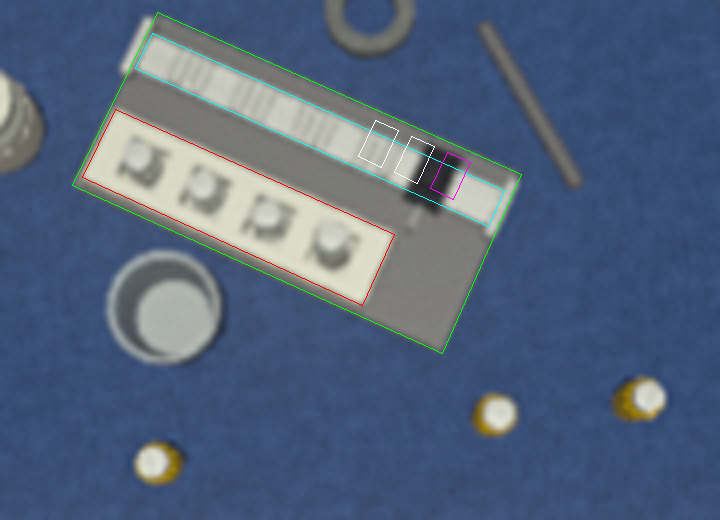

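View pics/ov_scene.png

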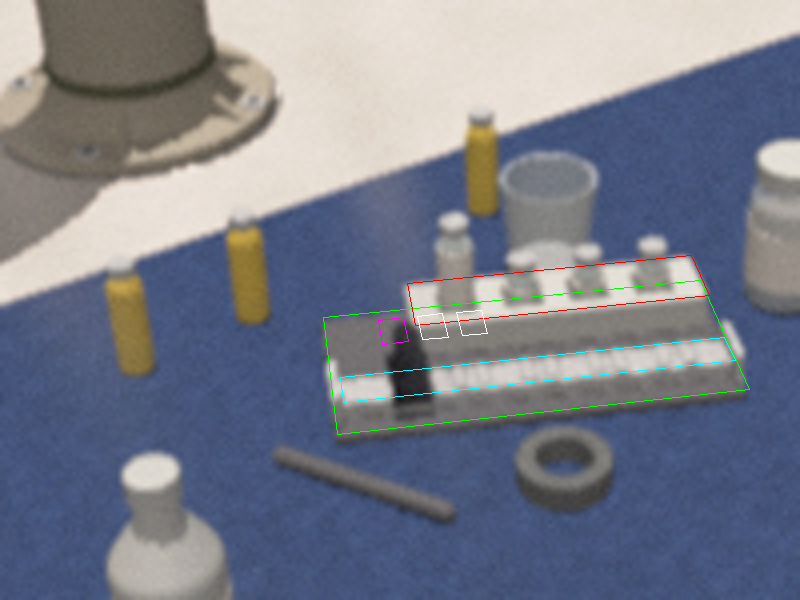

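```bash
python3 -m inch '[{"tx":-0.027,"ty":-0.029,"jaw":255},{"tx":-0.054,"ty":-0.058,"jaw":255},{"tx":-0.081,"ty":-0.087,"jaw":255},{"tx":-0.108,"ty":-0.116,"jaw":255},{"tx":-0.135,"ty":-0.145,"jaw":255}]' 20; python3 -m inch '[{"tx":-0.027,"ty":-0.029,"jaw":255},{"tx":-0.054,"ty":-0.058,"jaw":255},{"tx":-0.081,"ty":-0.087,"jaw":255},{"tx":-0.108,"ty":-0.116,"jaw":255},{"tx":-0.135,"ty":-0.145,"jaw":255}]'
```

```text
validation failed for argument at $[0]...
validation failed for argument at $[0]...
```

```bash
python3 -m inch '[{"tx":-0.027,"ty":-0.029,"tz":0,"ax":0,"ay":0,"az":0,"jaw":255},{"tx":-0.054,"ty":-0.058,"tz":0,"ax":0,"ay":0,"az":0,"jaw":255},{"tx":-0.081,"ty":-0.087,"tz":0,"ax":0,"ay":0,"az":0,"jaw":255},{"tx":-0.108,"ty":-0.116,"tz":0,"ax":0,"ay":0,"az":0,"jaw":255},{"tx":-0.135,"ty":-0.145,"tz":0,"ax":0,"ay":0,"az":0,"jaw":255}]' 20
```

```text
time_s: 1.22
position: [0.3108, -0.4043, 0.2564]
tcp_rot: [[0.357, -0.934, 0.0], [-0.934, -0.357, -0.0], [0.0, -0.0, -1.0]]
wrist_force: [1.0, 0.2, 0.5]
grip_width: 0.0254
```

```bash
python3 -m inch '[{"tx":-0.027,"ty":-0.029,"tz":0,"ax":0,"ay":0,"az":-0.11,"jaw":255},{"tx":-0.054,"ty":-0.058,"tz":0,"ax":0,"ay":0,"az":-0.22,"jaw":255},{"tx":-0.081,"ty":-0.087,"tz":0,"ax":0,"ay":0,"az":-0.33,"jaw":255},{"tx":-0.108,"ty":-0.116,"tz":0,"ax":0,"ay":0,"az":-0.44,"jaw":255},{"tx":-0.135,"ty":-0.145,"tz":0,"ax":0,"ay":0,"az":-0.55,"jaw":255}]'
cat > go.py <<'E'
from fit import *
import sys
p=np.load('rack.npy'); o=ctrl.get_obs()
def to(rx,ry,z):
    t=R(p,[(rx,ry,z)])[0]; Rt=np.array(o['tcp_rot']); print('pos rack',np.round(rk(o['position']),4),'z',round(o['position'][2],4))
    print('shift tool',np.round(Rt.T@(t-o['position']),4))
    a=np.arctan2(Rt[1,0],Rt[0,0]); print('az',-(p[2]-a),'F',np.round(o['wrist_force'],1),'t',o['time_s'],'w',o['grip_width'])
def rk(w):
    c,s=np.cos(p[2]),np.sin(p[2]);d=np.array(w)[:2]-p[:2]; return np.array([c*d[0]+s*d[1],-s*d[0]+c*d[1]])
if len(sys.argv)>3: to(*map(float,sys.argv[1:]))
E
python3 go.py .035 -.115 .2
```

```text
time_s: 1.63
position: [0.398, -0.2263, 0.2567]
tcp_rot: [[0.796, -0.606, 0.001], [-0.606, -0.796, -0.001], [0.001, 0.0, -1.0]]
wrist_force: [1.0, 0.2, 0.4]
grip_width: -0.0004
pos rack [ 0.0355 -0.305 ] z 0.2567
shift tool [-0.0404 -0.1856  0.0566]
az -0.2117126507146765 F [1.  0.2 0.4] t 1.6333 w -0.0003893518423638581
```

```bash
python3 -m inch '[{"tx":-0.008,"ty":-0.036,"tz":0.01,"ax":0,"ay":0,"az":-0.053,"jaw":255},{"tx":-0.016,"ty":-0.073,"tz":0.022,"ax":0,"ay":0,"az":-0.106,"jaw":255},{"tx":-0.024,"ty":-0.11,"tz":0.034,"ax":0,"ay":0,"az":-0.16,"jaw":255},{"tx":-0.032,"ty":-0.148,"tz":0.046,"ax":0,"ay":0,"az":-0.212,"jaw":255},{"tx":-0.0404,"ty":-0.1856,"tz":0.0566,"ax":0,"ay":0,"az":-0.212,"jaw":255}]'
python3 - <<'E'
from go import *
to(.035,-.115,.068)
C=cal('wrist')
im=viewer.grab_frame('wrist')
cv2.imwrite('pics/w1.png',im)
im=viewer.grab_frame('top'); cv2.imwrite('pics/t1.png',cv2.resize(im[150:280,150:330],None,fx=4,fy=4,interpolation=cv2.INTER_CUBIC))
for n in('wrist','top'):
  for l,z in(('tab',.047),('tall_vial_mid',.055),('rail',.02),('wells',.033)):
    for r in spotter.place_of(n,l)[:2]:
        print(n,l,round(r['conf'],2),np.round(r['point']),np.round(rk(ray(n,r['point'],z,C if n=='wrist' else None)),4))
E
```

```text
time_s: 2.05
position: [0.4792, -0.0547, 0.1995]
tcp_rot: [[0.904, -0.427, 0.001], [-0.427, -0.904, -0.0], [0.001, -0.0, -1.0]]
wrist_force: [1.2, -1.1, -0.3]
grip_width: -0.0003
pos rack [ 0.036  -0.1151] z 0.1995
shift tool [-1.100e-03 -1.000e-04  1.315e-01]
az -0.002030200736300558 F [ 1.2 -1.1 -0.3] t 2.05 w -0.0003161682771286442
wrist tab 0.72 [140. 253.] [ 0.0346 -0.0793]
wrist tall_vial_mid 0.9 [256. 115.] [-0.087  -0.1783]
wrist tall_vial_mid 0.81 [ 94. 164.] [-0.0327 -0.0426]
wrist rail 0.62 [ 42. 252.] [ 0.0337 -0.001 ]
wrist wells 0.62 [  9. 159.] [-0.0391  0.0229]
top tab 0.46 [192. 259.] [ 0.0371 -0.0838]
top tall_vial_mid 0.67 [264. 189.] [-0.2028  0.0006]
top tall_vial_mid 0.63 [211. 233.] [-0.0349 -0.0424]
top rail 0.79 [184. 229.] [ 0.0298 -0.0022]
top rail 0.64 [143. 338.] [ 0.2527 -0.2227]
top wells 0.6 [202. 211.] [-0.0354  0.0202]
```

View pics/w1.png

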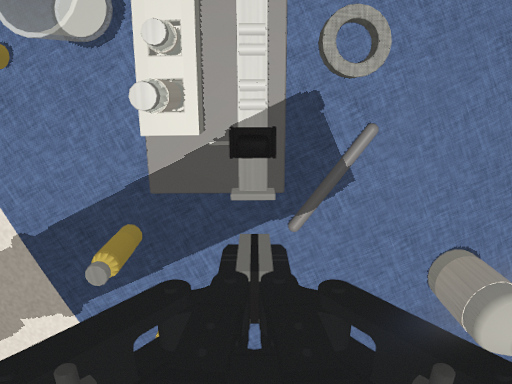

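View pics/t1.png

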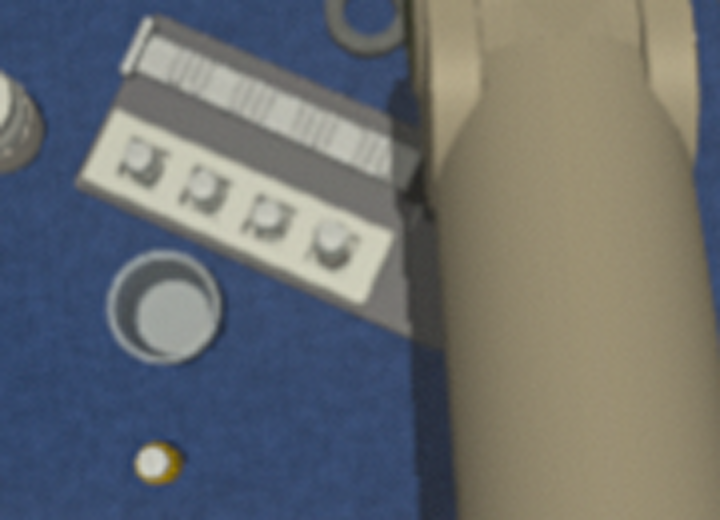

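Wrist view: the tab is at (140,253), clear glass tall vial in the first well at (96,148), and the yellow one off the rack at (255,115). Both cameras give the same rack pose and a tab value of about 0.013, so I'm descending on the start side.

```bash
python3 -m inch '[{"tx":-0.001,"ty":0,"tz":0.03,"ax":0,"ay":0,"az":0,"jaw":255},{"tx":-0.001,"ty":0,"tz":0.065,"ax":0,"ay":0,"az":0,"jaw":255},{"tx":-0.001,"ty":0,"tz":0.095,"ax":0,"ay":0,"az":0,"jaw":255},{"tx":-0.001,"ty":0,"tz":0.12,"ax":0,"ay":0,"az":0,"jaw":255},{"tx":-0.001,"ty":0,"tz":0.13,"ax":0,"ay":0,"az":0,"jaw":255}]'
python3 - <<'E'
from go import *
to(.035,-.105,.069)
im=viewer.grab_frame('wrist'); cv2.imwrite('pics/w2.png',im)
im=viewer.grab_frame('scene'); cv2.imwrite('pics/s2.png',cv2.resize(im[110:260,130:330],None,fx=4,fy=4,interpolation=cv2.INTER_CUBIC))
E
```

```text
time_s: 2.97
position: [0.4756, -0.0566, 0.0666]
tcp_rot: [[0.902, -0.431, -0.005], [-0.431, -0.902, 0.001], [-0.004, 0.001, -1.0]]
wrist_force: [-1.3, -0.1, -0.5]
grip_width: 0.0001
pos rack [ 0.0336 -0.1184] z 0.0666
shift tool [ 0.0013 -0.0134 -0.0024]
az -0.006372496476983958 F [-1.3 -0.1 -0.5] t 2.9667 w 0.00014690522003152579
```

View pics/w2.png

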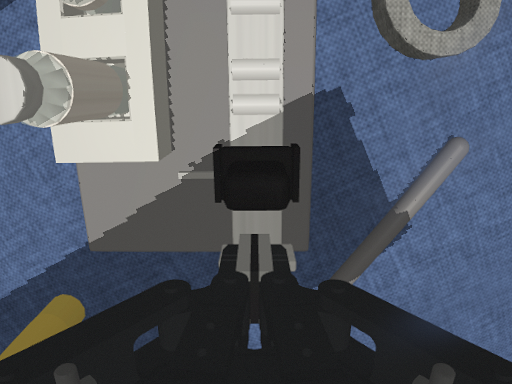

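View pics/s2.png

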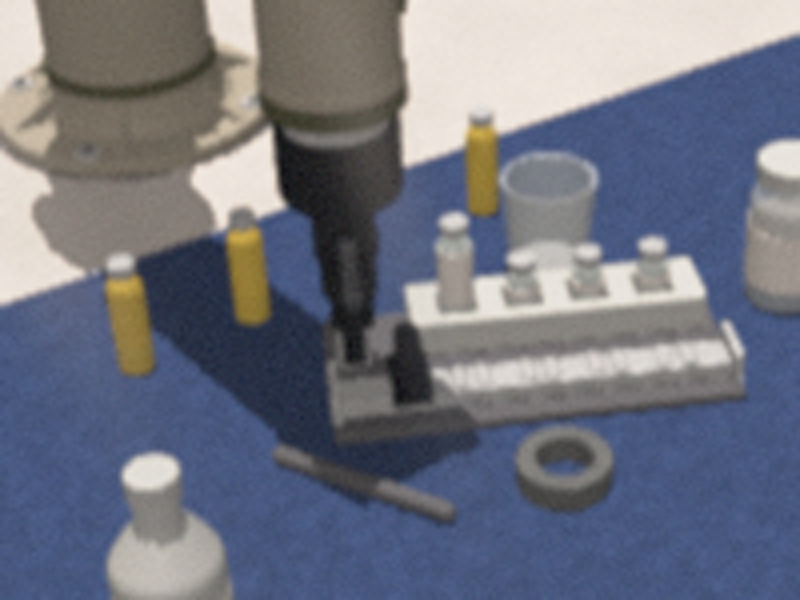

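Wrist view: the fingertips (240,255) are lined up behind the tab (185,257), and the needle (175,195) points at the wells. The first pair of ridges is at rows 103 and 70. Now I'll push gently.

```bash
python3 -m inch '[{"tx":0.001,"ty":-0.007,"tz":-0.001,"ax":0,"ay":0,"az":0,"jaw":255},{"tx":0.001,"ty":-0.014,"tz":-0.001,"ax":0,"ay":0,"az":0,"jaw":255},{"tx":0.001,"ty":-0.019,"tz":-0.001,"ax":0,"ay":0,"az":0,"jaw":255},{"tx":0.001,"ty":-0.023,"tz":-0.001,"ax":0,"ay":0,"az":0,"jaw":255},{"tx":0.001,"ty":-0.027,"tz":-0.001,"ax":0,"ay":0,"az":0,"jaw":255}]'
python3 go.py .035 -.0615 .069
python3 -m inch '[{"tx":0,"ty":-0.002,"tz":0,"ax":0,"ay":0,"az":0,"jaw":255},{"tx":0,"ty":-0.004,"tz":0,"ax":0,"ay":0,"az":0,"jaw":255},{"tx":0,"ty":-0.006,"tz":0,"ax":0,"ay":0,"az":0,"jaw":255},{"tx":0,"ty":-0.008,"tz":0,"ax":0,"ay":0,"az":0,"jaw":255}]'
python3 - <<'E'
from go import *
to(.035,-.0615,.069)
im=viewer.grab_frame('wrist'); cv2.imwrite('pics/w3.png',im)
E
```

```text
time_s: 3.48
position: [0.4914, -0.032, 0.0719]
tcp_rot: [[0.903, -0.43, 0.002], [-0.43, -0.903, -0.001], [0.002, -0.0, -1.0]]
wrist_force: [-0.6, -3.7, 3.2]
grip_width: 0.0002
pos rack [ 0.0374 -0.0893] z 0.0719
shift tool [-0.0025 -0.0278  0.0029]
az -0.0050252641826602495 F [-0.6 -3.7  3.2] t 3.4833 w 0.00015327895214551932
time_s: 3.82
position: [0.4937, -0.0247, 0.0707]
tcp_rot: [[0.903, -0.43, -0.0], [-0.43, -0.903, 0.0], [-0.0, 0.0, -1.0]]
wrist_force: [-0.6, -2.9, 1.8]
grip_width: -0.0003
pos rack [ 0.0364 -0.0818] z 0.0707
shift tool [-0.0015 -0.0203  0.0017]
az -0.005101224081125677 F [-0.6 -2.9  1.8] t 3.8167 w -0.0002929669531243175
```

View pics/w3.png

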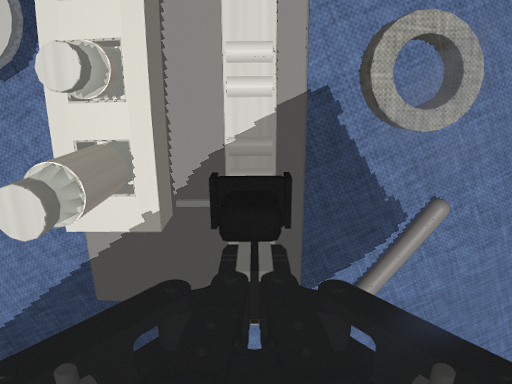

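```bash
python3 -m inch '[{"tx":-0.001,"ty":-0.002,"tz":0.001,"ax":0,"ay":0,"az":0,"jaw":255},{"tx":-0.001,"ty":-0.004,"tz":0.001,"ax":0,"ay":0,"az":0,"jaw":255},{"tx":-0.001,"ty":-0.006,"tz":0.001,"ax":0,"ay":0,"az":0,"jaw":255},{"tx":-0.001,"ty":-0.008,"tz":0.001,"ax":0,"ay":0,"az":0,"jaw":255}]'
python3 go.py .035 -.0615 .069
python3 -m inch '[{"tx":0,"ty":-0.001,"tz":0,"ax":0,"ay":0,"az":0,"jaw":255},{"tx":0,"ty":-0.002,"tz":0,"ax":0,"ay":0,"az":0,"jaw":255}]'
python3 go.py .035 -.0615 .069
python3 -m inch '[{"tx":0,"ty":-0.001,"tz":0,"ax":0,"ay":0,"az":0,"jaw":255},{"tx":0,"ty":-0.002,"tz":0,"ax":0,"ay":0,"az":0,"jaw":255}]'
python3 go.py .035 -.0615 .069
```

```text
time_s: 4.2
position: [0.4956, -0.0182, 0.0694]
tcp_rot: [[0.903, -0.43, -0.002], [-0.43, -0.903, -0.001], [-0.001, 0.002, -1.0]]
wrist_force: [-2.9, -5.2, 3.8]
grip_width: 0.0001
pos rack [ 0.0353 -0.0751] z 0.0694
shift tool [-0.0004 -0.0136  0.0004]
az -0.006006771003100875 F [-2.9 -5.2  3.8] t 4.2 w 9.305588971065393e-05
time_s: 4.37
position: [0.4969, -0.0155, 0.0695]
tcp_rot: [[0.903, -0.43, -0.001], [-0.43, -0.903, -0.0], [-0.001, 0.0, -1.0]]
wrist_force: [-1.1, -2.7, 0.4]
grip_width: 0.0002
pos rack [ 0.0353 -0.0721] z 0.0695
shift tool [-0.0004 -0.0106  0.0005]
az -0.0053423493841770475 F [-1.1 -2.7  0.4] t 4.3667 w 0.00018050019650105956
time_s: 4.53
position: [0.498, -0.0131, 0.0695]
tcp_rot: [[0.903, -0.429, -0.0], [-0.429, -0.903, 0.001], [-0.0, -0.0, -1.0]]
wrist_force: [-0.1, -0.4, -0.5]
grip_width: -0.0002
pos rack [ 0.0353 -0.0694] z 0.0695
shift tool [-0.0003 -0.0079  0.0005]
az -0.004690282628468434 F [-0.1 -0.4 -0.5] t 4.5333 w -0.00016604332445712428
```

The force peaked at about 6 N and then fell to about 0, which looks like the click. I'll check in a picture.

```bash
python3 - <<'E'
from go import *
to(.035,-.0615,.069)
C=cal('wrist')
im=viewer.grab_frame('wrist')
for r in spotter.place_of('wrist','tab')[:2]: print(r['conf'],r['point'],rk(ray('wrist',r['point'],.047,C)))
for y,c in((-.0505,(0,255,255)),(-.0425,(0,0,255))):
  q=proj('wrist',R(p,[(.022,y-.008,.062),(.048,y-.008,.062),(.048,y+.008,.062),(.022,y+.008,.062)]),C)[:,::-1]
  cv2.polylines(im,[q.round().astype(int)],True,c,1)
cv2.imwrite('pics/w4.png',im)
E
```

```text
pos rack [ 0.0353 -0.0694] z 0.0695
shift tool [-0.0003 -0.0079  0.0005]
az -0.004690282628468434 F [-0.1 -0.4 -0.5] t 4.5333 w -0.00016604332445712428
0.9 [212.9, 252.9] [ 0.03430721 -0.04893098]
```

View pics/w4.png

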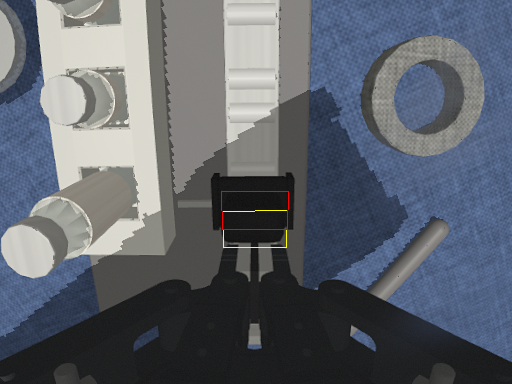

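```bash
python3 - <<'E'
from go import *
C=cal('wrist')
for z in(.032,.034,.036):
  for y in(-.0425,-.0505): print(z,y,proj('wrist',R(p,[(.008,y,z)]),C))
for y in(-.0425,-.0505): print('foot +y edge',proj('wrist',R(p,[(.035,y+.013,.032)]),C),'tab top near/far',proj('wrist',R(p,[(.035,y-.008,.062),(.035,y+.008,.062)]),C).tolist())
print('ridges next',proj('wrist',R(p,[(.035,-.0055,.02),(.035,.0105,.02)]),C).tolist())
im=viewer.grab_frame('wrist')[150:270,160:320]
im=np.clip((im/255.)**.5*255*1.1,0,255).astype(np.uint8)
cv2.imwrite('pics/w5.png',cv2.resize(im,None,fx=5,fy=5,interpolation=cv2.INTER_CUBIC))
E
```

```text
0.032 -0.0425 [[190.93936043 198.4022402 ]]
0.032 -0.0505 [[206.64108112 199.22441824]]
0.034 -0.0425 [[192.09401223 197.73824316]]
0.034 -0.0505 [[207.96408702 198.58096669]]
0.036 -0.0425 [[193.27654123 197.05838563]]
0.036 -0.0505 [[209.31844373 197.92244485]]
foot +y edge [[164.20618818 254.18431264]] tab top near/far [[230.25762993462746, 254.4157419396964], [192.15411866297654, 254.26240211463977]]
foot +y edge [[180.65813539 254.25024999]] tab top near/far [[248.30945785787637, 254.48823562068966], [211.5401861266336, 254.34047150138284]]
ridges next [[111.10262049647267, 253.98162632974822], [77.14447548205389, 253.84478942221114]]
```

View pics/w5.png

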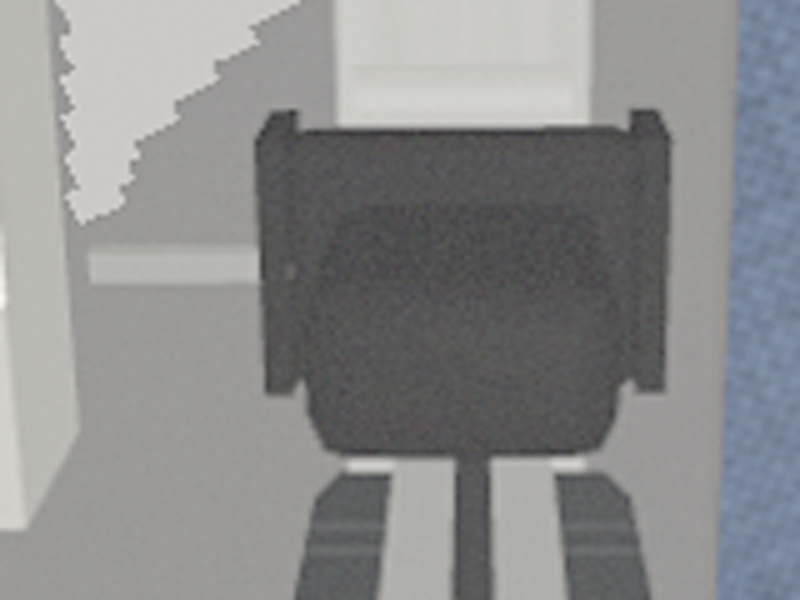

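Foot edge is at row 175.6, but a seated slider would put it at about 164. So it is still ~5 mm short, just past the first ridge's peak. I'll keep pushing in small steps.

```bash
cat > chk.py <<'E'
from go import *
o=ctrl.get_obs(); C=cal('wrist'); im=viewer.grab_frame('wrist'); g=im[:,235:275].astype(float).sum(2).mean(1)
# dark foot edge on rail column: first row from above where dark
lo=np.argmax(g<0.5*(np.median(g[140:160])+0)) 
rows=[r for r in range(120,235) if g[r]<200]; r0=rows[0]; fr=r0-1+(g[r0-1]-200)/(g[r0-1]-g[r0])
y=rk(ray('wrist',(fr,254),.032,C))[1]-.013
print('t',o['time_s'],'F',np.round(o['wrist_force'],1),'tcp',np.round(rk(o['position']),4),'edge row',round(fr,1),'slider y',round(y,4),'v',round(y+.0925,4))
E
python3 chk.py
python3 -m inch '[{"tx":0,"ty":-0.001,"tz":0,"ax":0,"ay":0,"az":0,"jaw":255},{"tx":0,"ty":-0.001,"tz":0,"ax":0,"ay":0,"az":0,"jaw":255}]'; python3 chk.py
python3 -m inch '[{"tx":0,"ty":-0.001,"tz":0,"ax":0,"ay":0,"az":0,"jaw":255},{"tx":0,"ty":-0.001,"tz":0,"ax":0,"ay":0,"az":0,"jaw":255}]'; python3 chk.py
```

```text
t 4.6833 F [-0.2  0.4 -0.3] tcp [ 0.0354 -0.0689] edge row 174.5 slider y -0.0476 v 0.0449
time_s: 4.9
position: [0.4987, -0.0122, 0.0698]
tcp_rot: [[0.903, -0.429, 0.0], [-0.429, -0.903, 0.0], [0.0, -0.001, -1.0]]
wrist_force: [0.3, 0.0, 0.0]
grip_width: 0.0002
t 4.9 F [0.3 0.  0. ] tcp [ 0.0355 -0.0683] edge row 165.5 slider y -0.0427 v 0.0498
time_s: 5.12
position: [0.499, -0.0115, 0.0698]
tcp_rot: [[0.903, -0.429, 0.0], [-0.429, -0.903, 0.0], [0.0, -0.0, -1.0]]
wrist_force: [-1.1, 0.6, 0.2]
grip_width: -0.0004
t 5.1167 F [-1.1  0.6  0.2] tcp [ 0.0356 -0.0676] edge row 167.0 slider y -0.0426 v 0.0499
```

The slider dropped in by itself: v ≈ 0.0499, with no force on the tool. I'll back off and lift.

```bash
python3 -m inch '[{"tx":0,"ty":0.006,"tz":0,"ax":0,"ay":0,"az":0,"jaw":255},{"tx":0,"ty":0.015,"tz":0,"ax":0,"ay":0,"az":0,"jaw":255},{"tx":0,"ty":0.025,"tz":0,"ax":0,"ay":0,"az":0,"jaw":255},{"tx":0,"ty":0.03,"tz":-0.015,"ax":0,"ay":0,"az":0,"jaw":255},{"tx":0,"ty":0.035,"tz":-0.04,"ax":0,"ay":0,"az":0,"jaw":255}]'
python3 -m inch '[{"tx":0,"ty":0,"tz":-0.03,"ax":0,"ay":0,"az":0,"jaw":255},{"tx":0,"ty":0.01,"tz":-0.06,"ax":0,"ay":0,"az":0,"jaw":255},{"tx":0,"ty":0.02,"tz":-0.09,"ax":0,"ay":0,"az":0,"jaw":255},{"tx":0,"ty":0.02,"tz":-0.1,"ax":0,"ay":0,"az":0,"jaw":255},{"tx":0,"ty":0.02,"tz":-0.1,"ax":0,"ay":0,"az":0,"jaw":255}]'
python3 - <<'E'
from go import *
C=cal('wrist'); im=viewer.grab_frame('wrist'); 
for r in spotter.place_of('wrist','tab')[:2]: print(r['conf'],r['point'],rk(ray('wrist',r['point'],.047,C)))
for y,c in((-.0425,(0,0,255)),):
  for P in ([(.022,y-.008,.062),(.048,y-.008,.062),(.048,y+.008,.062),(.022,y+.008,.062)],[(.015,y-.013,.032),(.055,y-.013,.032),(.055,y+.013,.032),(.015,y+.013,.032)]):
    q=proj('wrist',R(p,P),C)[:,::-1]
    cv2.polylines(im,[q.round().astype(int)],True,c,1)
cv2.imwrite('pics/w6.png',im)
im=viewer.grab_frame('scene'); cv2.imwrite('pics/s6.png',cv2.resize(im[110:260,130:330],None,fx=4,fy=4,interpolation=cv2.INTER_CUBIC))
E
```

```text
time_s: 5.58
position: [0.4811, -0.0451, 0.1078]
tcp_rot: [[0.902, -0.431, -0.006], [-0.431, -0.902, 0.001], [-0.005, 0.002, -1.0]]
wrist_force: [0.6, -0.7, -0.2]
grip_width: 0.0
time_s: 6.0
position: [0.4763, -0.0632, 0.2128]
tcp_rot: [[0.902, -0.432, 0.005], [-0.432, -0.902, -0.002], [0.006, -0.001, -1.0]]
wrist_force: [0.8, -0.3, -0.3]
grip_width: 0.0002
0.96 [81.3, 249.0] [ 0.03391    -0.04214436]
```

View pics/w6.png

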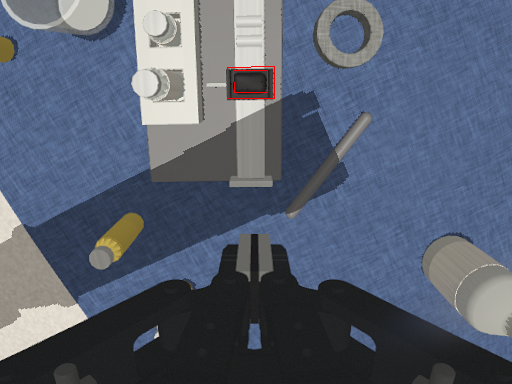

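View pics/s6.png

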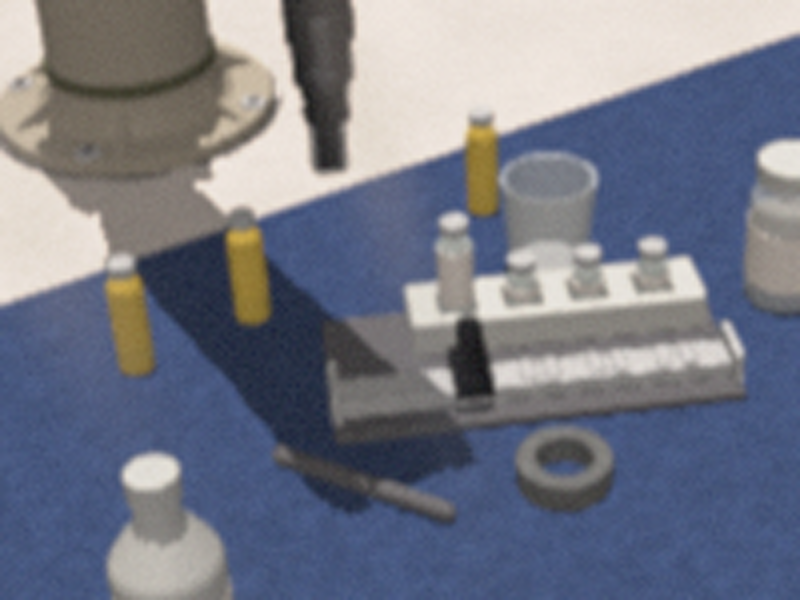

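The tab (81,249) and foot match the outline predicted for the seated slider, and the needle points at the tall vial's well. Everything else stands as it did.

```bash
python3 -c "
from h import *
print(workorder.sign_off(), ctrl.get_obs()['time_s'])"
```

```text
the job is handed in; nothing more can be done
the job is handed in; nothing more can be done
```

The slider is seated in the notch beside the tall vial (the clear one in the first well, notch 0.050), and the job is handed in. I pushed it there from its start side with the closed fingertips, then backed off and lifted clear.

**The push:** the force rose to about 6 N at the ridge and then fell to zero. One picture right after that still showed the slider at about 0.045. After 1 mm more it dropped in by itself.

**Last checks:**
- **Before backing off:** the picture put the slider at about 0.0499.
- **After the gripper lifted:** the network put the tab at rack y = -0.0421, about 0.0504 of travel. The tab and foot fit the outline predicted for the seated position.
- **Surroundings:** by eye, the vials, tape, marker, cup and spray bottle stand where they were. The tray and ice pack were not in the last pictures.
- **Time and contact:** the clock stood at about 6 s. The gripper was clear and touching nothing.

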